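Stack the keyed component bins, cover them and scan them out

TASK

Stack all the component bins that are on the bench on the metal base, each turned so that its wide and narrow lugs drop fully into the matching notches below, and close the stack with the lid in the same way. Then pick up the scanner and hold it off the bench, aimed squarely at the middle of the label on the stand from about 11 cm away, steady for about a second and a half, and set it back upright in the middle of its charging pad. Leave the solder spool, the jar and the brush where they are.

Things in the scene. Friction and masses are not known exactly. Their poses are not given: they have to be found in the camera images.
- base: Fixed grey metal stacking base: block 100 (x) x 56 (y) mm, top 20 mm above the bench, on a 130 x 100 x 4 mm foot plate. Origin: centre of underside, z up. Two notches in its top as in the bins' rims: the 49 mm one at its +x end, the 35 mm one at -x. The first part fully home has its origin 10 mm above the bench, each further part 40 mm more (50, 90, 130, 170, 210).
- bin1: Loose grey open bin, 100 (x) x 56 (y) mm, 0.16 kg. 3 to 5 alike bins are there. Origin: centre, at lug-tip height (0 on the bench). Body z 10 to 50, gripped across y. Lugs below, z 0 to 10, tapered, centred at x = +-40.5, 10 thick in x: 46 wide in y at +x, 32 at -x. Notches above them in the rim: 49 (+x) and 35 (-x) wide, 13 in x, 12 deep, 3 mm skin outside: 1.5 mm play.
- lid: Loose grey cover, 0.1 kg: plate 100 (x) x 56 (y) mm, z 10 to 16, with a grip rib on top 60 long in x, 16 across y, z 16 to 50. Below it the same two lugs as on the bins (wide at +x, narrow at -x), z 0 to 10. No notches on top: nothing stacks on it. Origin: centre, at lug-tip height (0 on the bench).
- pad: Fixed round black charging pad of the scanner, radius 55 mm, 3 mm high. Origin: centre of its underside on the bench.
- scanner: Loose grey stand-up bar code scanner, 140 mm high, 0.3 kg, starts upright on the pad. Foot radius 34, 10 high; stem 26 x 24; head x -22 to 34, 36 across y, z 100 to 140 (grip it here across y at x = 0); a snout in front looks forward (+x) and 45 degrees down. Origin: centre of the foot's underside; z up. Its weight lies low, about on the foot's axis.
- scan_window (a point): Middle of the scanner's window, at (45, 0, 105) mm in the scanner's frame. This point's x axis is the line of sight: forward (scanner's +x) and 45 degrees down; y as the scanner's y. It reads a label 85 to 140 mm ahead when aimed squarely at its middle.
- stand: Fixed label stand: 66 x 50 mm plate on a post, tilted 45 degrees so that it looks to the stand's -x and upward, with a 54 x 34 mm white label with black bars. Top 103 mm above the bench; foot plate reaches 23 mm in front of (-x) the origin. Origin: on the bench directly below the label's middle.
- label (a point): Middle of the bar code label, 85.5 mm above the bench. This point's x axis is the label's outward normal: horizontally the stand's -x, and 45 degrees upward.
- spool: Bystander: steel solder spool, radius 30 mm, 38 mm high, origin centre of underside.
- jar: Bystander: amber jar, radius 26 mm, 65 mm high, origin centre of underside.
- brush: Bystander: cleaning brush, 170 mm long, lying on the bench.
- bin2: Loose grey open bin exactly like bin1 (which see); absent in some starts.
- bin3: Loose grey open bin exactly like bin1 (which see); absent in some starts.
- bin4: Loose grey open bin exactly like bin1 (which see); absent in some starts.
- bin5: Loose grey open bin exactly like bin1 (which see); absent in some starts.
Mind the look-alikes: they are no part of the job. What is shaped like the scanner but purple or red is not meant.

How it is judged:
By the outcome, as a careful person would: the job done as asked, in the order asked, and still so for the second after the job is handed in, with the robot touching nothing.
Of bin1, bin2, bin3, bin4, bin5 only 3 to 5 are there at a start; the rules pass over those that are not, and their reading is None.
At some moment in a run one of bin1, bin2, bin3, bin4, bin5, lid may be knocked a few centimetres aside while the robot is not near it.
It also fails if it takes over 210 s, if anything falls off the work surface, if the arm or the gripper's body presses on something with over 40 N, if the wrist force passes 120 N, or if a joint passes its speed limit or range.

ROBOT

A 6-joint arm with a two-finger parallel gripper is mounted at the origin on the work surface. World frame = base frame: x ahead of the robot, y to its left, z up, the work surface at z = 0. Lengths are in m, angles in rad, forces in N, time in s.
With the tool pointing down it reaches from about 0.275 to 0.85 m from the base axis. Payload 5.2 kg.
Tool frame: the origin (TCP) lies on the mounting face of the last link; the fingertips stand 173 mm ahead of it and the grasp point (between the pads) lies 155 mm ahead of it (robot.finger_overhang is the distance from the TCP to the fingertips, in m); z points along the fingers, y is the direction in which the jaws open and shut (so a half turn about z gives the same grasp; the last joint's range is limited). The gripper opens to 85 mm and grips with 20 to 120 N. Pads are 22 mm wide; open, the fingers measure 114 mm over their backs; the gripper's body (76 mm by 85 mm) begins 54 mm behind the grasp point. The pads swing forward as they close: fully open they stand 13 mm farther back than shut.
Start: joints at [-1.41, 0.259, 1.535, -0, 1.348, -0.203], TCP at [0.196, -0.514, 0.405] pointing down, gripper open.
Joint ranges: [-3.14, 3.14], [-0.91, 2.08], [0.19, 2.58], [-1.22, 4.36], [0.22, 2.71], [-3.12, 3.12]. Speed limits (rad/s): [2.57, 2.57, 3.14, 3.14, 3.14, 3.14].

INTERFACE

Orientations are given as a rotation vector (axis times angle).
In Python, from station import robot gives the robot as it stands. The module is installed in compiled form; this text tells all that it offers. Calls block until the motion is done:
- robot.movep(position, orientation): joint-space move of the TCP to a pose.
- robot.move_linear(position, rot=None, v=0.15): straight line of the TCP; rot=None keeps the orientation; v is the mean speed in m/s.
- robot.goto_joints(angles): joint-space move.
- robot.grip(opening, force=None): finger opening in m; force is the grip in N (None keeps the last); returns when the fingers have stopped.
- robot.hold(seconds).
- robot.ik(position, orientation): joint angles nearest the present ones, or None.
- robot.observe(): the state.
- robot.snapshot(name): name is "scene" or "top" or "wrist"; returns a dict with "color" (420x560x3 uint8, blue, green, red), "fx", "fy", "cx", "cy" (pixels), "R" (3x3) and "t" (3): a world point X has camera coordinates R X + t; the wrist camera has in their place "tool_from_camera" (4x4, takes a point from camera to tool coordinates, whose origin is the TCP and whose axes are the flange's). Camera axes: x right, y down, z forward; pixel columns grow to the right and rows downward; lengths in m; the calibration is good to about 2 mm. The wrist camera is an equidistant fisheye: a pixel r from the principal point sees the ray r / f radians off the axis. A picture is of the moment at which its call begins: read the wrist's pose just before it. There is no depth.
A pose or a line that the arm cannot do raises robot.IKError and nothing moves.
- robot.close_job(): hands the job in, once; it reports no verdict.
The state is a dict: "time_s": time; "joints": joint angles; "qvel": joint speeds; "effort": joint torques, N m; "ee_pos": TCP position; "orientation": TCP orientation; "force": force on the tool from outside, world axes, zero at the start; "wrist_torque": the same for the moment, N m; "gripper_width": finger opening in m.
Only numpy, scipy, OpenCV 4.12 (cv2) and the standard library are available. Lean on these libraries where they do the work, as an engineer would, in place of code of your own. Each camera call takes 0.05 s, during which the arm holds its last target. There are 200 camera calls.

## Working session

There is one attempt and no reset: what is moved stays moved. The work goes in short steps, each a Python script; the robot and the scene stay as the last script left them, time stands still between calls to the robot, and variables do not carry over. Pictures are saved under pics/ and viewed, about 12 in all and at most 16, crops included, and the job is handed in when it is done.

```bash
mkdir -p pics; ls
python3 - <<'E'
from station import robot
import cv2,numpy as np
for n in ["scene","top"]:
    s=robot.snapshot(n); cv2.imwrite(f"pics/{n}0.png",s["color"])
    np.savez(f"{n}0.npz",**s)
    print(n,s["fx"],s["fy"],s["cx"],s["cy"],np.round(s["R"],3).tolist(),np.round(s["t"],3), -s["R"].T@s["t"])
E
```

```text
pics
scene 405.74049443873116 405.74049443873116 274.5240950433118 207.58924859908592 [[0.202, 0.979, 0.0], [0.745, -0.153, -0.649], [-0.636, 0.131, -0.76]] [-0.11  -0.337  1.499] [ 1.22683509 -0.14044971  0.92055098]
top 516.3240056966848 516.3240056966848 272.952066243845 203.22062290205344 [[0.003, -1.0, -0.001], [-0.996, -0.003, -0.092], [0.092, 0.001, -0.996]] [-0.004  0.534  1.566] [ 0.38717028 -0.00398036  1.60876634]
```

View pics/scene0.png

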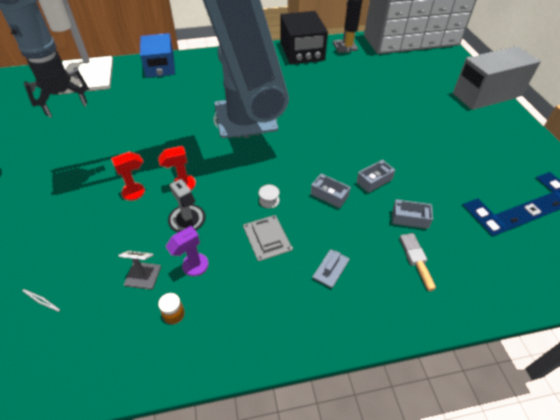

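View pics/top0.png

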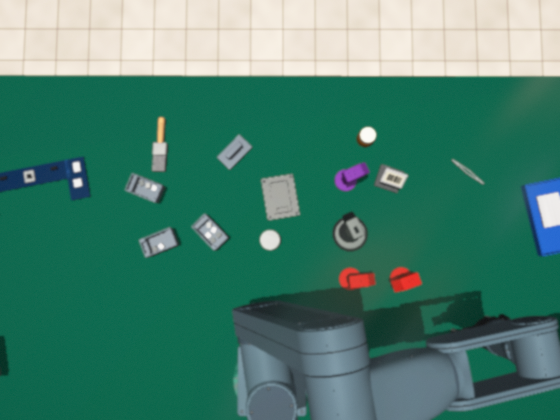

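```bash
cat > h.py <<'E'
from station import robot
import cv2, numpy as np
from scipy.spatial.transform import Rotation as Ro
def down(a): return (Ro.from_euler('z',a)*Ro.from_euler('x',np.pi)).as_rotvec()
def snap(n):
    o=robot.observe(); s=robot.snapshot(n)
    if n=="wrist":
        T=np.eye(4); T[:3,:3]=Ro.from_rotvec(o["orientation"]).as_matrix(); T[:3,3]=o["ee_pos"]
        W=T@np.array(s["tool_from_camera"]); s["Rw"]=W[:3,:3]; s["c"]=W[:3,3]
    else: s["Rw"]=np.array(s["R"]).T; s["c"]=-s["Rw"]@np.array(s["t"])
    s["name"]=n; return s
def rays(s,px):
    px=np.asarray(px,float).reshape(-1,2)
    d=np.c_[(px[:,0]-s["cx"])/s["fx"],(px[:,1]-s["cy"])/s["fy"],np.ones(len(px))]
    if s["name"]=="wrist":
        r=np.hypot(d[:,0],d[:,1])+1e-12
        d=np.c_[d[:,:2]*(np.sin(r)/r)[:,None],np.cos(r)]
    return d@s["Rw"].T
def cast(s,px,z):
    d=rays(s,px); return s["c"]+d*((z-s["c"][2])/d[:,2])[:,None]
def proj(s,X):
    p=(np.atleast_2d(X)-s["c"])@s["Rw"]
    if s["name"]=="wrist":
        h=np.hypot(p[:,0],p[:,1])+1e-12; th=np.arctan2(h,p[:,2]); q=p[:,:2]*(th/h)[:,None]
    else: q=p[:,:2]/p[:,2:]
    return q*[s["fx"],s["fy"]]+[s["cx"],s["cy"]]
def greymask(s,smax=90):
    hsv=cv2.cvtColor(s["color"],cv2.COLOR_BGR2HSV)
    return ((hsv[...,1]<smax)*255).astype(np.uint8)
def ortho(s,c,a,z,half=0.11,px=1000):
    """picture of plane z round c; right = direction a, up = its left; px per m"""
    n=int(2*half*px); v,u=np.mgrid[0:n,0:n]; u=(u/px-half); v=(half-v/px)
    ca,sa=np.cos(a),np.sin(a)
    X=np.c_[(c[0]+ca*u-sa*v).ravel(),(c[1]+sa*u+ca*v).ravel(),np.full(n*n,z)]
    m=proj(s,X).reshape(n,n,2).astype(np.float32)
    return cv2.remap(s["color"],m[...,0],m[...,1],cv2.INTER_CUBIC)
E
python3 - <<'E'
from h import *
s=snap("top")
m=greymask(s); m[:85]=0; m[300:]=0
cs,_=cv2.findContours(m,0,2)
for c in cs:
    if 120<cv2.contourArea(c)<3000:
        r=cv2.minAreaRect(c); p=cast(s,[r[0]],.03)[0]
        b=cast(s,cv2.boxPoints(r),.03)[:,:2]; e=b[1]-b[0];f=b[2]-b[1]
        if np.hypot(*f)>np.hypot(*e): e,f=f,e
        print(np.round(r[0]),np.round(p[:2],3),"L",np.round([np.hypot(*e),np.hypot(*f)],3),"yaw",round(np.degrees(np.arctan2(e[1],e[0]))%180,1))
w=robot.snapshot("wrist"); print(w["fx"],w["cx"],w["cy"]);print(np.round(w["tool_from_camera"],3))
E
```

```text
[270. 240.] [0.422 0.008] L [0.064 0.064] yaw 90.2
[158. 242.] [0.414 0.347] L [0.11  0.062] yaw 112.5
[210. 232.] [0.444 0.192] L [0.107 0.062] yaw 45.4
[350. 233.] [ 0.442 -0.237] L [0.103 0.102] yaw 44.7
[550. 210.] [ 0.516 -0.852] L [0.101 0.072] yaw 8.6
[280. 197.] [ 0.553 -0.023] L [0.132 0.104] yaw 9.3
[144. 188.] [0.58  0.394] L [0.113 0.061] yaw 67.9
[ 29. 176.] [0.616 0.752] L [0.041 0.037] yaw 13.7
[391. 179.] [ 0.61  -0.366] L [0.089 0.071] yaw 71.4
[467. 171.] [ 0.634 -0.602] L [0.119 0.018] yaw 52.2
[234. 152.] [0.693 0.12 ] L [0.101 0.06 ] yaw 135.8
[368. 135.] [ 0.748 -0.296] L [0.055 0.054] yaw 44.1
[160. 144.] [0.718 0.351] L [0.173 0.047] yaw 1.2
325.19226210127806 280.97135818394634 209.315424964555
[[ 0.001 -0.96  -0.281  0.07 ]
 [ 1.     0.002 -0.001  0.001]
 [ 0.001 -0.281  0.96   0.031]
 [ 0.     0.     0.     1.   ]]
```

```bash
cat >> h.py <<'E'
def look(c,z=0.32,a=None,off=0.05):
    """wrist picture of c=(x,y), camera about above it"""
    if a is None: a=np.arctan2(c[1],c[0])
    best=None
    for k in (0,np.pi,np.pi/2,-np.pi/2):
        b=a+k; p=[c[0]-off*np.cos(b),c[1]-off*np.sin(b),z]
        try: robot.movep(p,down(b)); robot.hold(.15); return snap("wrist")
        except robot.IKError: pass
    raise RuntimeError("no view")
E
python3 - <<'E'
from h import *
import pickle
o=robot.observe(); print(Ro.from_rotvec(o["orientation"]).as_matrix().round(2).tolist())
L=[("base",(.553,-.023),9.3,.02),("lid",(.693,.12),135.8,.016),("A",(.444,.192),45.4,.05),("B",(.414,.347),112.5,.05),("C",(.58,.394),67.9,.05)]
S={};T=[]
for n,c,a,z in L:
    s=look(c); S[n]=s; o=robot.observe(); print(n,np.round(o["ee_pos"],3),np.round(o["joints"],2),round(o["time_s"],1))
    im=ortho(s,c,np.radians(a),z); cv2.putText(im,n,(5,15),0,.5,(0,255,255),1); T.append(im)
T.append(cv2.resize(S["A"]["color"],(293,220))[:,36:256])
pickle.dump(S,open("S.pkl","wb"))
cv2.imwrite("pics/mos.png",np.vstack([np.hstack(T[:3]),np.hstack(T[3:])]))
E
```

```text
[[0.93, 0.36, -0.0], [0.36, -0.93, 0.0], [0.0, -0.0, -1.0]]
base [ 0.503 -0.022  0.32 ] [-0.26  0.25  1.77 -0.    1.12  1.35] 2.5
lid [0.643 0.11  0.32 ] [-0.    0.5   1.38 -0.    1.26  1.4 ] 3.5
A [0.399 0.172 0.32 ] [ 0.15  0.13  1.92 -0.    1.09  1.31] 4.7
B [0.376 0.314 0.32 ] [ 0.47  0.23  1.8  -0.    1.12  1.34] 5.5
C [0.537 0.366 0.321] [0.43 0.5  1.39 0.   1.25 1.4 ] 6.4
```

View pics/mos.png

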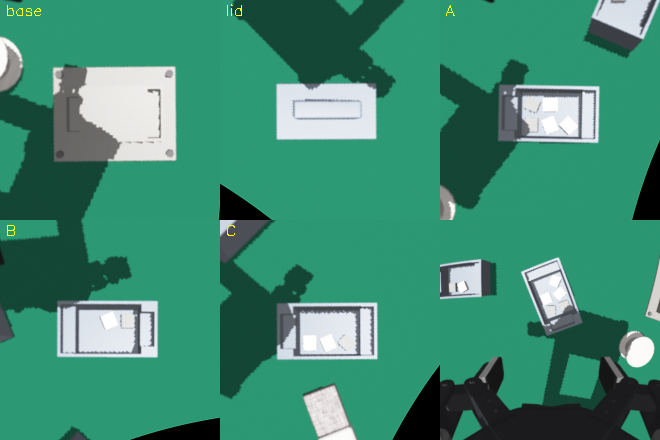

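```bash
cat >> h.py <<'E'
def rect(s,c,z):
    """centre, yaw (mod pi), size of the grey thing at c whose outline lies at height z"""
    hsv=cv2.cvtColor(s["color"],cv2.COLOR_BGR2HSV)
    g=(hsv[...,0]>50)&(hsv[...,0]<100)&(hsv[...,1]>100)
    m=cv2.morphologyEx((~g*255).astype(np.uint8),cv2.MORPH_OPEN,np.ones((3,3)))
    p=proj(s,[[c[0],c[1],z]])[0]
    cs,_=cv2.findContours(m,cv2.RETR_EXTERNAL,cv2.CHAIN_APPROX_NONE)
    k=max(cs,key=lambda q:cv2.pointPolygonTest(q,(float(p[0]),float(p[1])),True))
    P=cast(s,k[:,0].astype(float),z)[:,:2]
    r=cv2.minAreaRect(((P-c)*1000).astype(np.float32)); b=cv2.boxPoints(r)
    e=b[1]-b[0]; f=b[2]-b[1]
    if np.hypot(*f)>np.hypot(*e): e,f=f,e
    return np.array(c)+np.array(r[0])/1000, np.arctan2(e[1],e[0])%np.pi, (np.hypot(*e).round(1),np.hypot(*f).round(1))
E
python3 - <<'E'
from h import *
import pickle
S=pickle.load(open("S.pkl","rb"))
L=[("base",(.553,-.023),.004),("lid",(.693,.12),.016),("A",(.444,.192),.05),("B",(.414,.347),.05),("C",(.58,.394),.05)]
T=[]
for n,c,z in L:
    s=S[n]; c,a,sz=rect(s,c,z); print(n,c.round(4),round(np.degrees(a),2),sz)
    if n!="lid":
        im=ortho(s,c,a,.02 if n=="base" else z,.06,2500)
        im=(255*(im/255.)**.6).astype(np.uint8); cv2.putText(im,n,(5,15),0,.5,(0,255,255),1); T.append(im)
cv2.imwrite("pics/mos2.png",np.vstack([np.hstack(T[:2]),np.hstack(T[2:])]))
E
```

```text
base [ 0.5567 -0.0259] 9.81 (np.float32(130.9), np.float32(100.9))
lid [0.6964 0.1178] 136.13 (np.float32(100.9), np.float32(57.0))
A [0.4451 0.1884] 44.1 (np.float32(101.2), np.float32(57.6))
B [0.4137 0.3435] 112.15 (np.float32(101.3), np.float32(57.2))
C [0.5792 0.3905] 68.02 (np.float32(101.4), np.float32(57.3))
```

View pics/mos2.png

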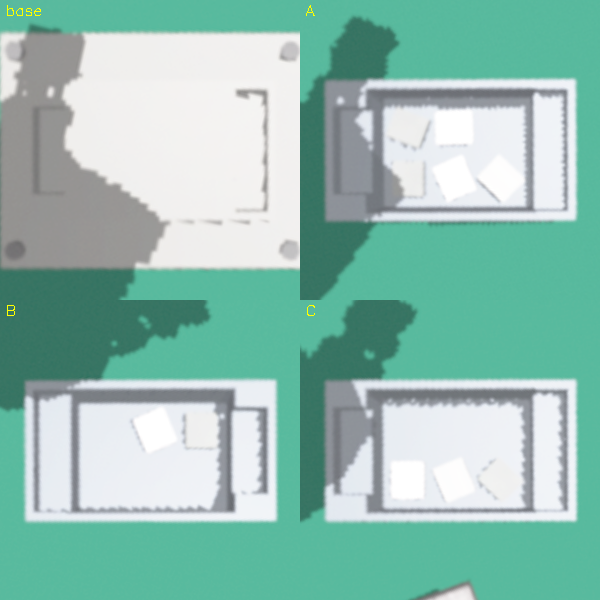

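Run:
```python
from h import *
M=np.array(robot.snapshot("wrist")["tool_from_camera"])
L=np.array([.6964,.1178,.008]); best=[]
for el in np.radians([25,30,35,40,45]):
  for az in np.radians(np.arange(0,360,15)):
    for roll in np.radians(np.arange(0,360,30)):
      for D in (.2,.25):
        u=np.array([np.cos(el)*np.cos(az),np.cos(el)*np.sin(az),np.sin(el)])
        for up in (0,.25):   # aim pitch: lets the lid sit off axis
          d=-u; x=np.cross([0,0,1.],u); x/=np.linalg.norm(x); R=np.c_[x,np.cross(d,x),d]@Ro.from_euler('zx',[roll,up]).as_matrix()
          Rt=R@M[:3,:3].T; c=L+D*u; p=c-Rt@M[:3,3]; tip=p+Rt[:,2]*.173
          if min(tip[2],p[2]-.05)<.06: continue
          q=robot.ik(p,Ro.from_matrix(Rt).as_rotvec())
          if q is not None: best.append((np.degrees(el),np.degrees(az),np.degrees(roll),D,up,tip.round(2),p.round(3),Ro.from_matrix(Rt).as_rotvec(),np.abs(np.array(q)-robot.observe()["joints"]).max()))
print(len(best))
seen=set()
for b in sorted(best,key=lambda b:b[-1]):
    k=(b[0],b[1])
    if k not in seen and len(seen)<14: seen.add(k); print(*b[:5],b[5],b[6],b[7].round(4).tolist(),b[8].round(2))
```

```text
Traceback (most recent call last):
ValueError: time passes only in moves, steps and waits
```

Run:
```python
from h import *
o=robot.observe(); s=robot.snapshot("wrist"); M=np.array(s["tool_from_camera"])
L=np.array([.6964,.1178,.008]); n=0
try:
 for el,az,roll in [(e,a,r) for e in (35,45) for a in (225,255,195,165,285) for r in (0,180,90,270)]:
  e,a=np.radians([el,az]); D=.22
  u=np.array([np.cos(e)*np.cos(a),np.cos(e)*np.sin(a),np.sin(e)])
  d=-u; x=np.cross([0,0,1.],u); x/=np.linalg.norm(x); R=np.c_[x,np.cross(d,x),d]@Ro.from_euler('z',roll,degrees=True).as_matrix()
  Rt=R@M[:3,:3].T; c=L+D*u; p=c-Rt@M[:3,3]; tip=p+Rt[:,2]*.173
  if min(tip[2],p[2]-.05)<.05: continue
  n+=1
  q=robot.ik(p,Ro.from_matrix(Rt).as_rotvec())
  if q is not None: print(el,az,roll,tip.round(2),p.round(3).tolist(),Ro.from_matrix(Rt).as_rotvec().round(4).tolist(),np.round(q,2))
except ValueError as ex: print(n,ex)
```

```text
35 225 180 [0.67 0.09 0.07] [0.595, 0.015, 0.202] [-0.9547, 2.3073, 0.3377] [-0.34  0.5   1.88  1.02  0.73  2.81]
35 255 180 [0.69 0.08 0.07] [0.66, -0.022, 0.202] [-1.553, 2.0255, 0.5476] [-0.38  0.66  1.55  0.75  1.16  2.64]
35 195 180 [0.66 0.11 0.07] [0.557, 0.079, 0.202] [-0.3214, 2.4484, 0.1154] [-0.14  0.41  2.05  1.38  0.25  3.02]
35 285 180 [0.71 0.08 0.07] [0.735, -0.022, 0.202] [-2.0905, 1.6053, 0.736] [-0.31  0.86  1.14  0.55  1.56  2.44]
45 225 180 [0.68 0.1  0.07] [0.62, 0.04, 0.224] [-1.0195, 2.4644, 0.2633] [-0.24  0.49  1.75  0.65  0.74 -3.05]
45 225 90 [0.65 0.11 0.05] [0.528, 0.057, 0.171] [-2.1882, 1.064, -0.7047] [-0.26  0.47  2.18  1.98  0.51  0.36]
45 225 270 [0.68 0.07 0.05] [0.635, -0.051, 0.17] [0.9296, 2.6774, 1.2398] [-0.47  0.69  1.66  0.95  1.12 -1.96]
45 255 180 [0.69 0.09 0.07] [0.669, 0.012, 0.224] [-1.6509, 2.1535, 0.4246] [-0.28  0.62  1.5   0.57  1.1   2.84]
45 255 90 [0.66 0.08 0.05] [0.581, -0.019, 0.171] [-2.3218, 0.4484, -0.4615] [-0.46  0.58  1.91  1.18  0.89  0.6 ]
45 255 270 [0.71 0.07 0.05] [0.728, -0.06, 0.17] [-0.1981, -2.7316, -1.1758] [
[... 239 characters left out ...]
14  3.76  0.35 -0.67]
45 195 270 [0.66 0.08 0.05] [0.558, 0.002, 0.17] [1.4964, 2.2063, 1.1083] [-0.42  0.53  2.05  1.47  0.7  -2.05]
45 165 180 [0.67 0.12 0.07] [0.591, 0.145, 0.224] [0.3461, 2.6204, -0.0862] [ 0.11  0.45  1.81 -0.42  0.44 -0.85]
45 165 270 [0.65 0.1  0.05] [0.519, 0.087, 0.17] [1.9149, 1.656, 0.9258] [-0.11  0.46  2.21  2.66  0.38 -2.58]
45 285 180 [0.7  0.09 0.07] [0.726, 0.013, 0.224] [-2.2069, 1.695, 0.5665] [-0.24  0.78  1.19  0.44  1.45  2.52]
45 285 90 [0.68 0.07 0.05] [0.665, -0.058, 0.171] [-2.321, -0.1651, -0.2034] [-0.45  0.77  1.48  0.8   1.32  0.6 ]
45 285 270 [0.73 0.08 0.05] [0.812, -0.02, 0.17] [0.4874, -2.5426, -1.0147] [-0.26  1.16  0.61  0.52  2.02 -2.14]
```

Run:
```python
from h import *
r=[-2.0905,1.6053,.736]
robot.movep([.735,-.022,.33],r); robot.move_linear([.735,-.022,.21]); robot.hold(.2)
s=snap("wrist"); robot.move_linear([.735,-.022,.33])
im=cv2.rotate(s["color"],cv2.ROTATE_180); im=(255*(im/255.)**.6).astype(np.uint8)
p=proj(s,[[.6964,.1178,.01]])[0]; x,y=int(559-p[0]),int(419-p[1]); print(x,y)
cv2.imwrite("pics/lid.png",cv2.resize(im[max(0,y-100):y+100,max(0,x-130):x+130],None,fx=3,fy=3,interpolation=2))
```

```text
277 215
```

View pics/lid.png

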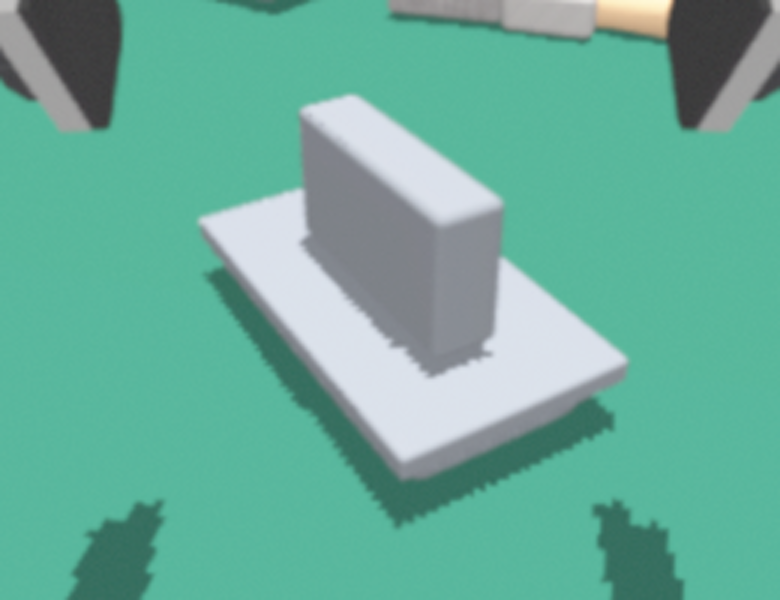

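Run:
```python
from h import *
s=robot.snapshot("wrist"); M=np.array(s["tool_from_camera"])
T=np.eye(4);T[:3,:3]=Ro.from_rotvec([-2.0905,1.6053,.736]).as_matrix();T[:3,3]=[.735,-.022,.21]
W=T@M; s["Rw"]=W[:3,:3];s["c"]=W[:3,3];s["name"]="wrist"
a=np.radians(136.13-180); c=np.array([.6964,.1178,0]); Rz=Ro.from_euler('z',a)
def q(x,y,z):
    p=proj(s,c+Rz.apply([x/1e3,y/1e3,z/1e3]))[0]; return np.round([(559-p[0]-147)*3,(419-p[1]-115)*3]).astype(int).tolist()
print("plate low corners",q(50,-28,10),q(50,28,10))
for n,h in(("wide",23),("narrow",16)):
    print(n,"bottom tapered(-3)",q(44,-h+3,0),q(44,h-3,0),"z4",q(45,-h+1,4),q(45,h-1,4))
im=cv2.imread("pics/lid.png"); hsv=cv2.cvtColor(im,cv2.COLOR_BGR2HSV)
g=hsv[...,1]<80
for x in range(390,640,15):
    r=np.where(g[330:560,x])[0]; print(x,330+r.max() if len(r) else None,end="; ")
```

```text
plate low corners [404, 479] [630, 376]
wide bottom tapered(-3) [422, 480] [578, 409] z4 [417, 473] [590, 394]
narrow bottom tapered(-3) [452, 467] [553, 420] z4 [447, 459] [565, 406]
390 470; 405 480; 420 479; 435 475; 450 468; 465 461; 480 454; 495 448; 510 441; 525 434; 540 427; 555 420; 570 412; 585 400; 600 390; 615 384; 630 None;
```

Run:
```python
from h import *
a0=np.radians(9.8); R=[]
for k in (0,np.pi):
    robot.movep([.556-.05*np.cos(a0+k),-.026-.05*np.sin(a0+k),.32],down(a0+k)); robot.hold(.2); s=snap("wrist")
    c,a,sz=rect(s,(.556,-.026),.004); print(c.round(4),np.degrees(a).round(2),sz); R.append((c,a))
C=(R[0][0]+R[1][0])/2; d=(R[0][0]-R[1][0])/2
b=np.array([np.cos(a0)*d[0]+np.sin(a0)*d[1],-np.sin(a0)*d[0]+np.cos(a0)*d[1]])
print("base",C.round(4),"bias (dir a, left)",b.round(4))
```

```text
[ 0.5571 -0.0257] 9.8 (np.float32(129.9), np.float32(100.8))
[ 0.5566 -0.0258] 9.86 (np.float32(130.5), np.float32(100.9))
base [ 0.5568 -0.0257] bias (dir a, left) [ 0.0002 -0.    ]
```

```bash
cat >> h.py <<'E'
BASE=np.array([.5568,-.0257]); BA=np.radians(9.83)
def st(tag):
    o=robot.observe(); print(tag,"t",round(o["time_s"],1),"p",np.round(o["ee_pos"],4),"F",np.round(o["force"],1),"w",round(o["gripper_width"],4),flush=True)
def stack(c,yaw,k,zout,zhome,gz=.035,force=50):
    """look at the part at c (+x at about yaw), grasp it with tool yaw = yaw+k*pi, set it on the stack at zhome"""
    a=yaw+k*np.pi; robot.grip(.085)
    robot.movep([c[0]-.05*np.cos(a),c[1]-.05*np.sin(a),.32],down(a)); robot.hold(.15)
    s=snap("wrist"); c,r,sz=rect(s,c,zout); a+=(r-a+np.pi/2)%np.pi-np.pi/2
    print("found",c.round(4),np.degrees(a).round(2),sz)
    if not(98<sz[0]<104 and 54<sz[1]<60): print("size off, stopping"); return False
    g=.155+gz
    robot.movep([*c,g+.07],down(a)); robot.move_linear([*c,g],v=.12)
    robot.grip(.0,force); st("gripped")
    zs=max(.36,zhome+g+.07)
    robot.move_linear([*c,zs-.03],v=.3)
    b=BA+k*np.pi
    robot.movep([*BASE,zs],down(b)); robot.move_linear([*BASE,zhome+g+.016],v=.25)
    robot.hold(.1); st("above"); z0=robot.observe()["force"][2]
    for d in np.arange(.014,-.0001,-.002):
        robot.move_linear([*BASE,zhome+g+d],v=.04); f=robot.observe()["force"][2]-z0
        if f>12: print("contact at",round(d,4),round(f,1)); break
    robot.hold(.1); st("down"); return d
def release(z):
    robot.grip(.085); robot.move_linear([*robot.observe()["ee_pos"][:2],z],v=.25)
E
python3 - <<'E'
from h import *
print(stack((.4451,.1884),np.radians(44.1),0,.05,.01))
E
```

```text
found [0.4452 0.1886] 44.18 (np.float32(100.8), np.float32(57.2))
gripped t 18.8 p [0.4457 0.1886 0.191 ] F [-0.9 -1.1  4.5] w 0.0553
above t 21.2 p [ 0.5577 -0.0254  0.218 ] F [ 0.3  0.2 -1.8] w 0.0552
down t 23.3 p [ 0.5569 -0.0257  0.2011] F [-3.1  0.3  7. ] w 0.0554
0.0
```

```bash
cat >> h.py <<'E'
def check(zrim,z=None):
    """outline of the stack's top"""
    a=BA; p=[BASE[0]-.05*np.cos(a),BASE[1]-.05*np.sin(a),zrim+.27]
    robot.movep(p,down(a)); robot.hold(.2); s=snap("wrist")
    print("stack top",*[f"{v}" for v in rect(s,BASE,zrim)]); return s
E
python3 - <<'E'
from h import *
release(.36); check(.06)
print(stack((.4137,.3435),np.radians(292.15),1,.05,.05))
E
```

```text
stack top [ 0.56046995 -0.02541733] 0.17091169953346252 (np.float32(106.9), np.float32(81.7))
found [0.4137 0.3437] 472.28 (np.float32(101.1), np.float32(57.0))
gripped t 28.3 p [0.4141 0.3439 0.1911] F [-0.5 -0.5  5.6] w 0.0553
above t 31.4 p [ 0.5577 -0.0256  0.258 ] F [ 0.6 -0.4 -0.9] w 0.0555
down t 33.5 p [ 0.5569 -0.0257  0.2412] F [-2.8  0.3  6.9] w 0.0554
0.0
```

Run:
```python
from h import *
release(.40)
print(stack((.5792,.3905),np.radians(68.0),0,.05,.09))
release(.44); st("rel")
s=snap("top"); cv2.imwrite("pics/top1.png",s["color"])
```

```text
found [0.5518 0.3853] 72.88 (np.float32(100.9), np.float32(57.5))
gripped t 39.0 p [0.5523 0.3856 0.1914] F [-0.6 -1.2  6.6] w 0.0552
above t 41.6 p [ 0.5578 -0.0253  0.2977] F [ 0.5  0.5 -1.4] w 0.0553
down t 43.7 p [ 0.5568 -0.0257  0.2814] F [-3.3  0.1  6.7] w 0.055
0.0
rel t 44.9 p [ 0.5565 -0.0256  0.4386] F [-0.2  0.5 -0. ] w 0.0849
```

Run:
```python
from h import *
print(stack((.6964,.1178),np.radians(136.13-180),0,.016,.13,gz=.042,force=40))
release(.50); s=check(.146); st("chk")
im=ortho(s,BASE,BA,.146,.06,3000)
t=snap("scene"); p=proj(t,[[*BASE,.08]])[0].astype(int); print(p)
im2=cv2.resize(t["color"][p[1]-60:p[1]+60,p[0]-60:p[0]+60],(360,360),interpolation=2)
cv2.imwrite("pics/stk.png",np.hstack([im,im2]))
```

```text
found [0.6967 0.1177] -43.93 (np.float32(100.6), np.float32(56.5))
gripped t 48.3 p [0.6968 0.1177 0.1972] F [ 0.3 -0.   2.8] w 0.015
above t 50.6 p [ 0.5577 -0.0256  0.3443] F [ 0.6 -0.1  0.2] w 0.0152
down t 52.7 p [ 0.557  -0.0257  0.3273] F [ 0.9 -0.7  0.7] w 0.0156
0.0
stack top [ 0.55642282 -0.02634239] 0.1724841147661209 (np.float32(100.3), np.float32(63.8))
chk t 54.9 p [ 0.5087 -0.0343  0.4175] F [-0.1 -0.7 -0.4] w 0.0852
[265 218]
```

View pics/stk.png

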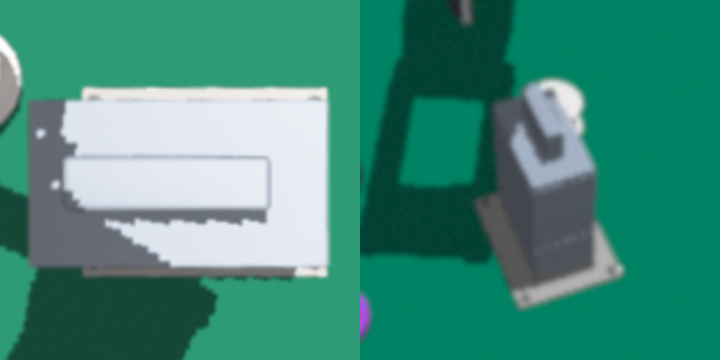

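Run:
```python
from h import *
import pickle
S={}
for n,c in (("scan",(.442,-.237)),("stand",(.61,-.366))):
    s=look(c,.46,a=0.,off=.05); S[n]=s; st(n)
pickle.dump(S,open("S2.pkl","wb"))
im=[cv2.resize(S[n]["color"],None,fx=.7,fy=.7,interpolation=3) for n in S]
# ortho at z=0 and .14
A=ortho(S["scan"],(.442,-.237),0,.14,.07,2800); B=ortho(S["stand"],(.61,-.366),0,.0855,.07,2800)
cv2.imwrite("pics/scan.png",np.vstack([np.hstack(im),np.hstack([A,B])])[:600] if 0 else np.hstack([A,B]))
cv2.imwrite("pics/scan2.png",np.vstack([np.hstack(im)]))
```

```text
scan t 56.1 p [ 0.3927 -0.236   0.4597] F [-0.3  0.2 -0.6] w 0.0849
stand t 57.2 p [ 0.5593 -0.3652  0.4613] F [-0.  -0.2 -0.6] w 0.085
```

View pics/scan.png

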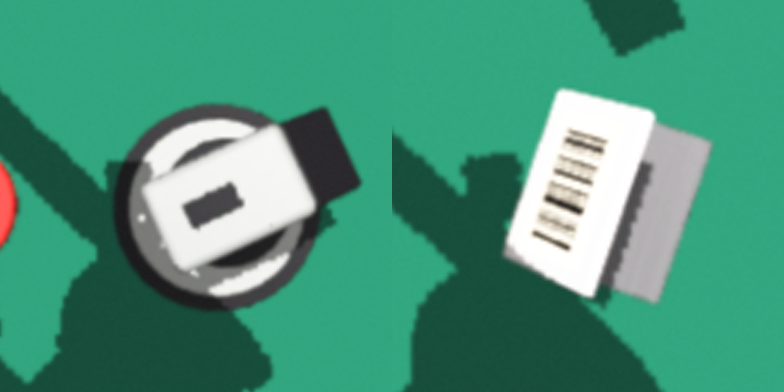

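View pics/scan2.png

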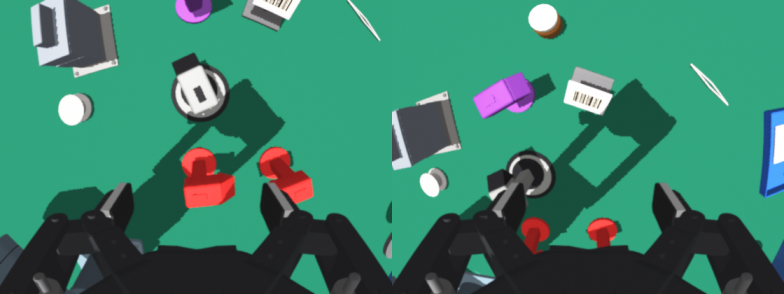

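Run:
```python
from h import *
import pickle
S={}
for n,c,a,z,off in (("scan",(.447,-.236),26,.40,.06),("stand",(.61,-.366),-20,.42,.08),("stand2",(.61,-.366),60,.42,.08)):
    a=np.radians(a)
    robot.movep([c[0]-off*np.cos(a),c[1]-off*np.sin(a),z],down(a)); robot.hold(.25); S[n]=snap("wrist"); st(n)
pickle.dump(S,open("S3.pkl","wb"))
A=ortho(S["scan"],(.447,-.236),np.radians(26),.14,.05,4000)
A0=ortho(S["scan"],(.442,-.237),np.radians(26),.01,.066,3000)
B=ortho(S["stand"],(.61,-.366),np.radians(-20),.0855,.05,4000)
C=ortho(S["stand2"],(.61,-.366),np.radians(-20),.0855,.05,4000)
R=lambda i:cv2.resize(i,(390,300)) if 0 else i[50:350,:395]
cv2.imwrite("pics/c4.png",np.vstack([np.hstack([R(A),R(A0)]),np.hstack([R(B),R(C)])]))
```

```text
scan t 58.3 p [ 0.3938 -0.2629  0.4   ] F [-0.3 -0.   0.4] w 0.085
stand t 59.5 p [ 0.5343 -0.3384  0.4205] F [ 0.7 -0.7 -0. ] w 0.0851
stand2 t 61.1 p [ 0.57   -0.4351  0.4202] F [0.2 0.5 0.6] w 0.085
```

View pics/c4.png

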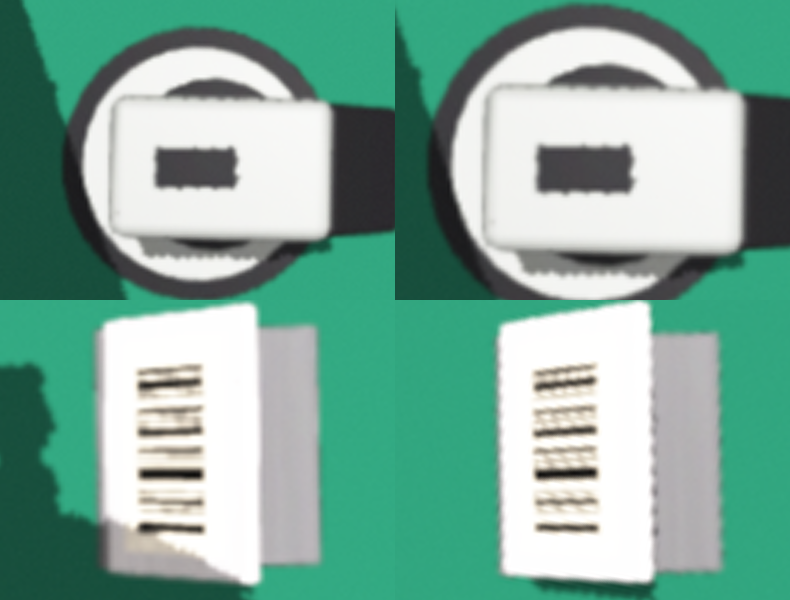

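Run:
```python
from h import *
import pickle
from scipy.optimize import least_squares
S=pickle.load(open("S3.pkl","rb")); s=S["scan"]
hsv=cv2.cvtColor(s["color"],cv2.COLOR_BGR2HSV)
g=(hsv[...,0]>50)&(hsv[...,0]<100)&(hsv[...,1]>100)
m=cv2.morphologyEx((~g*255).astype(np.uint8),cv2.MORPH_OPEN,np.ones((3,3)))
m[~(np.hypot(*(np.indices(m.shape)[::-1]-proj(s,[[.447,-.24,.1]])[0][:,None,None]))<150)]=0
k=max(cv2.findContours(m,0,1)[0],key=cv2.contourArea)
def fit(P,r):
    return least_squares(lambda c:np.hypot(*(P-c[:2]).T)-c[2],[.447,-.24,r],loss="soft_l1",f_scale=.0007)
P=cast(s,k[:,0],.003)[:,:2]; f=fit(P,.055); print("pad",f.x.round(4),np.mean(np.abs(f.fun)<.001))
# foot ring: dark->white edge between r 28..40
E=cv2.Canny(cv2.cvtColor(s["color"],cv2.COLOR_BGR2GRAY),60,160); v,u=np.nonzero(E)
Q=cast(s,np.c_[u,v],.010)[:,:2]; d=np.hypot(*(Q-f.x[:2]).T)
Q=Q[(d>.031)&(d<.038)]; h=fit(Q,.034); print("foot",h.x.round(4),len(Q),np.mean(np.abs(h.fun)<.001))
```

```text
pad [ 0.4458 -0.2414  0.0559] 0.2468354430379747
foot [ 0.4454 -0.2423  0.0348] 157 0.4267515923566879
```

```bash
cat > circ.py <<'E'
from h import *
from scipy.optimize import least_squares
def ring(s,c0,z,r,band,dark):
    """circle of radius r at height z: along radial rays from c0 take the strongest edge, robust fit"""
    g=cv2.GaussianBlur(s["color"],(0,0),.8).astype(np.float32)
    g=g[...,2] if dark!="pad" else g[...,1]-g[...,2]   # red: foot/pad;  green minus red: pad/bench
    P=[]; rr=np.arange(r-band,r+band,.00025)
    for t in np.radians(np.arange(0,360,3)):
        X=np.c_[c0[0]+rr*np.cos(t),c0[1]+rr*np.sin(t),np.full(len(rr),z)]
        p=proj(s,X).astype(np.float32); v=cv2.remap(g,p[None,:,0],p[None,:,1],1)[0]
        d=np.diff(v)*(1 if dark=="pad" else -1); i=int(np.argmax(d))
        if d[i]>3: P.append(X[i,:2])
    P=np.array(P); c=np.array(c0,float)
    for w in (.003,.002,.001,.001):
        e=np.hypot(*(P-c).T)-r; k=np.abs(e-np.median(e))<w
        q=least_squares(lambda x:np.hypot(*(P[k]-x[:2]).T)-x[2],[*c,r],loss="soft_l1",f_scale=.0004).x; c=q[:2]
    return q.round(4),int(k.sum()),len(P),np.degrees(np.arctan2(*(P[k]-c).T[::-1])).round().astype(int)
E
python3 - <<'E'
from circ import *
import pickle
for n,s in (("S3",pickle.load(open("S3.pkl","rb"))["scan"]),("S2",pickle.load(open("S2.pkl","rb"))["scan"])):
    for w,z,r in (("pad",.003,.055),("foot",.010,.034)):
        q=ring(s,(.4465,-.241),z,r,.009,w); print(n,w,*q[:3],q[3][::4].tolist())
E
```

```text
S3 pad [ 0.4425 -0.2428  0.0543] 97 105 [54, 66, 77, 89, 100, 112, 124, 137, 149, 162, 175, -172, -159, -146, -133, -120, -108, -95, -83, -70, -58, -46, -35, -23, -9]
S3 foot [ 0.4472 -0.2421  0.0314] 6 83 [146, -35]
S2 pad [ 0.4424 -0.2429  0.0543] 96 106 [54, 66, 77, 89, 100, 112, 124, 137, 149, 162, -179, -166, -153, -140, -127, -114, -101, -89, -76, -64, -52, -41, -29, -18]
S2 foot [ 0.4438 -0.2416  0.0333] 12 111 [-171, -158, -145]
```

Run:
```python
from circ import *
import pickle
for n,s in (("S3",pickle.load(open("S3.pkl","rb"))["scan"]),("S2",pickle.load(open("S2.pkl","rb"))["scan"])):
    for c0 in ((.4425,-.2428),(.4445,-.242)):
        q=ring(s,c0,.010,.034,.007,"foot"); print(n,*q[:3],q[3][::4].tolist())
s=pickle.load(open("S3.pkl","rb"))["scan"]; print("cam",s["c"])
# head edges at z=.14 along the scanner axis and across
a=np.radians(24.8)
A=ortho(s,(.447,-.236),a,.14,.05,4000).astype(int).sum(2)//3
for r in (160,180,240): print("row",r,A[r,80:140:4],A[r,310:350:3])
for c in (150,290): print("col",c,A[120:170:4,c],A[270:310:4,c])
```

```text
S3 [ 0.4398 -0.2432  0.03  ] 24 77 [79, -168, -151, -82, -67, -55]
S3 [ 0.4475 -0.2403  0.0305] 17 77 [76, 150, -90, -78, -42]
S2 [ 0.4411 -0.242   0.0306] 16 85 [81, -163, -150, -99]
S2 [ 0.4418 -0.2417  0.0314] 15 84 [73, -166, -154, -103]
cam [ 0.45762412 -0.23317225  0.36940599]
row 160 [ 64  64  64  82 182 241 243 228 182 206 231 240 241 241 241] [246 246 245 242 234 220 185 126  71  49  45  44  44  44]
row 180 [ 64  77 176 241 244 243 242 208 178 213 235 242 243 242 242] [247 247 247 244 236 224 195 133  75  50  45  45  44  44]
row 240 [ 25  79 209 243 242 242 242 221 193 224 235 240 241 241 241] [245 245 245 243 239 233 208 138  77  52  45  44  44  44]
col 150 [245 245 245 245 245 245 233 190 217 234 241 243 243] [240 239 229 210 166 123 125 124 122 158]
col 290 [ 80  79  79  79  86 130 176 192 222 237 246 247 247] [244 242 232 211 163  72  35  35  52  69]
```

```bash
sed -i 's/d=np.diff(v)\*(1 if dark=="pad" else -1)/d=np.diff(v)*(-1 if dark=="foot" else 1)/' circ.py
python3 - <<'E'
from circ import *
import pickle
for n,s in (("S3",pickle.load(open("S3.pkl","rb"))["scan"]),("S2",pickle.load(open("S2.pkl","rb"))["scan"])):
    for c0 in ((.4425,-.2428),(.4483,-.2403)):
        q=ring(s,c0,.010,.034,.008,"footin"); print(n,*q[:3],q[3][::2].tolist())
        q=ring(s,c0,.003,.046,.006,"foot"); print(n,"ring",*q[:3])
s=pickle.load(open("S3.pkl","rb"))["scan"]
A=[cv2.resize(ortho(t,(.4425,-.2428),np.radians(24.8),.01,.065,3000),(390,390)) for t in (s,pickle.load(open("S2.pkl","rb"))["scan"])]
for i in A:
    for c,col in ((0,(0,0,255)),(6.3,(255,0,0))): cv2.circle(i,(int(195+3*c),195),102,col,1)
cv2.imwrite("pics/foot.png",np.hstack(A))
E
```

```text
S3 [ 0.4429 -0.244   0.036 ] 25 85 [88, 94, 99, 155, -167, -158, -137, -81, -75, -69, -60, -47, -32]
S3 ring [ 0.4425 -0.2428  0.0462] 96 109
S3 [ 0.4489 -0.2422  0.0354] 33 62 [80, 85, 91, 97, 102, 108, 114, 119, 125, 131, 136, 142, 148, -82, -75, -69, -50]
S3 ring [ 0.4455 -0.2414  0.0485] 52 120
S2 [ 0.4439 -0.2431  0.0356] 20 52 [80, 92, 98, 104, -80, -71, -62, -56, -49, -28]
S2 ring [ 0.4426 -0.2428  0.0461] 96 120
S2 [ 0.4485 -0.2411  0.0345] 33 53 [79, 85, 90, 96, 102, 108, 114, 120, 125, 131, 137, 143, 149, -78, -66, -60, -32]
S2 ring [ 0.4484 -0.2408  0.0443] 23 120
```

View pics/foot.png

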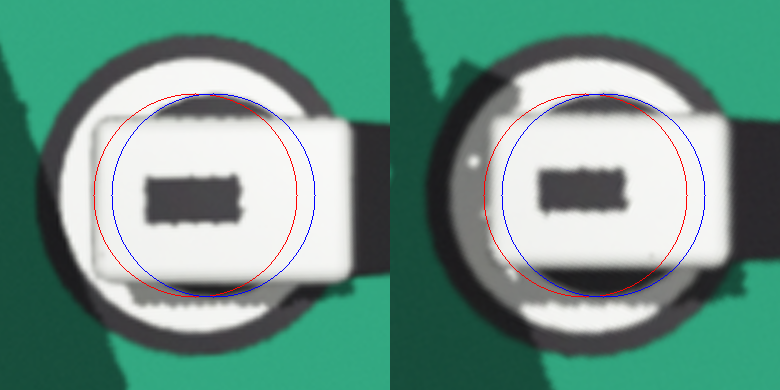

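Run:
```python
from h import *
y=np.radians(24.8); g=np.array([.4484,-.2405]); Z=.003+.121+.155
robot.grip(.07)
robot.movep([*g,Z+.08],down(y)); robot.move_linear([*g,Z],v=.12)
robot.grip(0,50); robot.hold(.2); st("grip")
robot.move_linear([*g,Z+.10],v=.12); st("lift")
ys=np.radians(-19.6); lab=np.array([.6031,-.3631])
o=lab-.1228*np.array([np.cos(ys),np.sin(ys)]); zs=.0855+.11*np.sin(np.pi/4)-.105
robot.movep([*o,Z+.10],down(ys)); robot.move_linear([*o,zs-.003+Z],v=.1); robot.hold(.4); st("scan"); print("want",o,zs-.003+Z)
s=snap("scene"); w=snap("wrist"); p=proj(s,[[.55,-.34,.12]])[0].astype(int)
a=cv2.resize(s["color"][p[1]-60:p[1]+60,p[0]-60:p[0]+60],(420,420),interpolation=2)
cv2.imwrite("pics/hold.png",np.hstack([a,cv2.resize(w["color"],None,fx=.67,fy=1)]))
robot.hold(1.0); st("scan")
```

```text
grip t 63.7 p [ 0.4485 -0.2404  0.2798] F [-0.2  1.4  7.2] w 0.0352
lift t 64.7 p [ 0.4481 -0.2403  0.378 ] F [ 0.1  0.3 -3.4] w 0.0352
scan t 66.4 p [ 0.4874 -0.322   0.3346] F [ 0.8  0.4 -3. ] w 0.0355
want [ 0.48741534 -0.32190655] 0.33428174593052024
scan t 67.5 p [ 0.4874 -0.3219  0.3343] F [-0.6  0.2 -2.4] w 0.0355
```

View pics/hold.png

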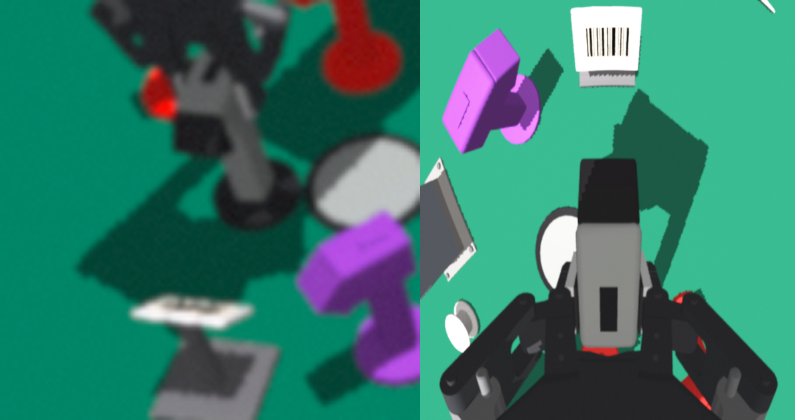

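Run:
```python
from h import *
s=snap("wrist"); g=s["color"].max(2).astype(int)
hsv=cv2.cvtColor(s["color"],cv2.COLOR_BGR2HSV)
W=((hsv[...,1]<40)&(hsv[...,2]>200)).astype(np.uint8); W[80:]=0
n,l,stt,_=cv2.connectedComponentsWithStats(W); i=1+np.argmax(stt[1:,4]); x,y,w,h=stt[i,:4]; print(x,y,w,h)
sub=g[y+3:y+h-3,x+8:x+w-8]<120; v,u=np.nonzero(sub); c=[(u.min()+u.max())/2+x+8,(v.min()+v.max())/2+y+3]; print("bars px",c,u.min(),u.max())
b=cast(s,[c],.0855)[0]; p=cast(s,[[x+w/2-.5,c[1]]],.0855)[0]; a=np.radians(-19.6)
o=robot.observe()["ee_pos"][:2]
for q in (b,p):
    d=q[:2]-o; print(q[:2].round(4),"ahead",(d@[np.cos(a),np.sin(a)]).round(4),"left",(d@[-np.sin(a),np.cos(a)]).round(4))
for r in (175,200,240,300,330):
    e=np.nonzero(np.abs(np.diff(hsv[r,200:360,1].astype(int)))>25)[0]+200; print(r,e)
```

```text
225 6 106 74
bars px [np.float64(285.0), np.float64(51.0)] 15 89
[ 0.5953 -0.3644] ahead 0.1159 left -0.0038
[ 0.597  -0.3597] ahead 0.1159 left 0.0011
175 [237 238 322 323]
200 [235 236 237 324 325]
240 [329 330]
300 []
330 [236 238 323 325]
```

Run:
```python
from h import *
s=snap("wrist"); o=robot.observe()["ee_pos"][:2]; a=np.radians(-19.6)
G=cv2.cvtColor(s["color"],cv2.COLOR_BGR2GRAY)[22:62,240:322]; v,u=np.nonzero(G<110); print(u.min()+240,u.max()+240,v.min()+22,v.max()+22)
c=[(u.min()+u.max())/2+240,(v.min()+v.max())/2+22]
d=cast(s,[c],.0855)[0][:2]-o; print(c,"ahead",d@[np.cos(a),np.sin(a)],"left",d@[-np.sin(a),np.cos(a)])
robot.hold(1.2); st("held")
y=np.radians(24.8); p=np.array([.4425,-.2428]); Z=.003+.121+.155
q=robot.observe()["ee_pos"]; robot.move_linear([*q[:2],Z+.10],v=.12)
robot.movep([*p,Z+.08],down(y)); robot.hold(.3)
robot.move_linear([*p,Z+.012],v=.1); robot.hold(.2); f0=robot.observe()["force"][2]
for k in np.arange(.010,-.0021,-.001):
    robot.move_linear([*p,Z+k],v=.03); robot.hold(.05); f=robot.observe()["force"][2]-f0
    if f>3.5: break
print("touch",k,f); st("down")
robot.grip(.07); robot.hold(.3)
robot.move_linear([*p,Z+.12],v=.12); st("free")
a=y; robot.movep([p[0]-.06*np.cos(a),p[1]-.06*np.sin(a),.40],down(a)); robot.hold(.25)
import pickle; s=snap("wrist"); pickle.dump(s,open("S4.pkl","wb"))
from circ import ring
for n,z,r,b,m in (("pad",.003,.055,.009,"pad"),("foot",.010,.034,.008,"footin")):
    t=ring(s,p,z,r,b,m); print(n,*t[:3])
im=ortho(s,p,a,.01,.065,3000); cv2.circle(im,(195,195),102,(0,0,255),1)
sc=snap("scene"); 
cv2.imwrite("pics/end.png",np.hstack([im,sc["color"][80:470-80+80,60:460][:390]])) if 0 else cv2.imwrite("pics/end.png",np.hstack([im,cv2.resize(sc["color"][90:330,70:330],(422,390))]))
```

```text
248 311 27 55
[np.float64(279.5), np.float64(41.0)] ahead 0.12295884232760856 left -0.00014486435580912687
held t 68.8 p [ 0.4874 -0.3219  0.3343] F [-0.4 -0.1 -2.3] w 0.0354
touch 8.673617379884035e-18 8.320619118010974
down t 74.7 p [ 0.4425 -0.2427  0.2798] F [-2.5  1.7  5.1] w 0.0352
free t 76.6 p [ 0.4423 -0.2426  0.3982] F [-0.1  0.1 -0.2] w 0.07
pad [ 0.4425 -0.2428  0.0544] 101 105
foot [ 0.4421 -0.2446  0.0352] 31 56
```

View pics/end.png

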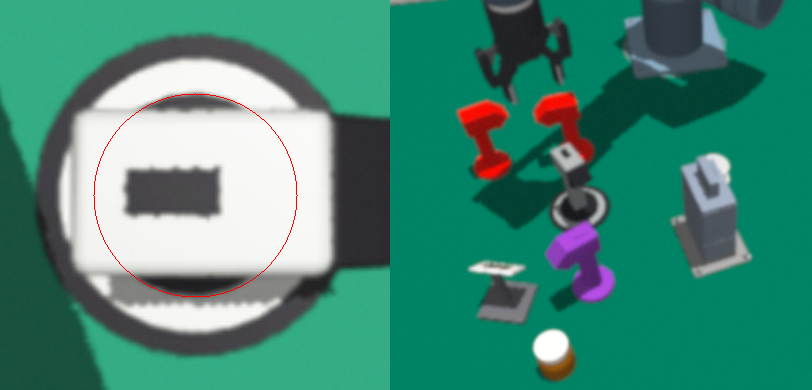

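Run:
```python
from h import *
s=check(.146); st("end"); robot.close_job()
```

```text
stack top [ 0.55673883 -0.02661842] 0.17134033143520355 (np.float32(100.1), np.float32(63.7))
end t 78.6 p [ 0.5074 -0.0353  0.4159] F [-0.8 -0.6 -0.1] w 0.0704
the job is handed in; nothing more can be done
```

The job is handed in, at about 79 s on the robot's clock. `close_job` gives no verdict, so what follows is my own checks.

- **Stack:** The three bins present and the lid are on the base, each turned wide lug to wide notch. Each went down to its home height with no early contact. A last look at the lid showed it level with the base and within about 1 mm. Its length read 100.1 mm as it should. Its width read 63.7 mm instead of 56, because the base's foot plate merged into the outline.
- **Knocked bin:** One bin had been moved about 3 cm before I reached it. I found it again with the wrist camera before gripping it.
- **Scan:** I held the scanner about 6 cm off the bench, facing the label, for more than 1.5 s. A wrist-camera check put the label 123.0 mm ahead of the scanner's origin (122.8 mm wanted) and 0.1 mm to the side, which is about 11 cm from the window.
- **Scanner back on its pad:** It started about 6 mm off the pad's centre, and I set it upright in the middle. The last picture shows the foot's outline centred. An automatic circle fit put the foot about 1.8 mm off, but it is a weak fit, because the head hides most of the edge.
- **Bystanders:** I did not approach or touch the spool, jar, brush or coloured look-alikes. The last scene picture shows nothing knocked over, but it does not include the brush.

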